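Change the bayonet die of the fan-pivot setting block

TASK

Change the die in the setting block: push the flat-topped die in against its spring, turn it anticlockwise to free it, lift it out and stand it upright on the cork pad in the die tray. Then fit the round-topped (dome) die in the block: lugs down through the slots, push in against the spring, turn it clockwise and let it spring up into its notches, fully locked, and let go. Leave the pin die, the glue bottle and the bundle of slats where they are.

Things in the scene. Friction and masses are not known exactly. Their poses are not given: they have to be found in the camera images.
- holder: Setting block, fixed: steel foot 110 x 110 x 8 mm, on it a block 80 x 80 mm with its top face 44 mm above the table. In the top a round opening, 38 mm across, with two slots, 12 mm wide, reaching 27 mm from the axis along +x and -x; a die goes in with its lugs (its x) along them. Origin: on the opening's axis at table height; x along the slots, z up.
- slot_push (a point): Point on the holder's axis 70 mm above the table: where a die's grip-block centre must be for turning (pushed in; 75 mm is not enough, 67 mm is the hard bottom). An entering die meets the spring at 90 mm. Turn 60 degrees clockwise (seen from above) to lock, anticlockwise to free; hard stops some 8 degrees beyond either end. x along the slots.
- lock (a point): Point on the holder's axis 80 mm above the table: where the grip-block centre of a locked die lies, once the spring has lifted it 10 mm after the turn. Its x axis is the way a locked die's lugs lie: 60 degrees clockwise from the slots, marked by two scribed lines on the top face. A free die lifts straight out; its foot clears the top face at grip-block height 96 mm.
- plunger (a joint): The brass spring plate inside the opening: 0 when up (its top 38 mm above the table), 0.010 m with a locked die, 0.023 m at the hard bottom. It pushes up with about 2.7 N at 0, 7 N at 0.010 and 13 N at the bottom.
- flat_grip (a point): Flat-topped die, 76 mm tall, 0.25 kg, aluminium: spigot 34 mm across; two lugs near the foot (8 mm wide, 25 mm out from the axis, along x); at 40 to 64 mm a grip block 36 mm along x, 24 mm along y (grip across y); on top a flat disc 22 mm across. Point: grip block's centre, on the axis, 52 mm above the foot; z up; a half turn makes no difference. Starts locked in the holder.
- dome_grip (a point): Dome die: same as the flat-topped die in all sizes, but with a round steel dome, 23 mm across and 11 mm high, on top. Point and axes likewise: centre of the grip block, 52 mm above the foot, x along lugs and block. Starts upright in the tray.
- pin_grip (a point): Pin die: same as the flat-topped die in all sizes, but with a slim steel pin, 8 mm across and 14 mm high, on top. Point and axes likewise. Stands in the tray and stays there.
- pad: Thin round cork pad 60 mm in diameter, lying flat in the one free place of the tray; its origin is its centre, 6 mm above the table, where the foot of the flat-topped die shall stand.
- tray: Low wooden die tray, fixed, 120 mm along x and 310 mm along y; floor 6 mm thick, rim 14 mm high. Origin: centre of its underside. Three places about 95 mm apart in a row along its y hold, in any order, the dome die, the pin die and the cork pad.
- glue: Glue bottle, white, 48 mm in diameter, 130 mm high, loose, standing between the holder and the tray, a little beyond them; origin: centre of its foot.
- slats: Paper-banded bundle of bamboo fan slats, 250 x 42 x 16 mm, lying loose beyond the holder; origin: centre of its underside, x along the slats.
Things that resemble listed ones, but are neither listed nor needed, are in the scene too. Leave any orange look-alike of the holder alone. Leave any blue look-alike of the part that bears flat_grip alone.

How it is judged (in metres and radians):
On the way, in this order (a step that is already met when the one before it is completed fails the run):
1. the flat-topped die is out of the holder (horizontal distance between flat_grip and holder above 0.08 m), for 0.1 s.
2. the dome die is pushed into the holder, past the ribs (horizontal distance between dome_grip and holder below 0.006 m and z of dome_grip in the frame of holder below 0.0745 m), for 0.05 s.
At the end, for the whole second after the job is handed in: Dome die locked in the holder: within 6 mm of its axis, upright, lugs within 0.22 rad of the notches, grip-block centre 77.5 to 82.5 mm above the table; flat-topped die upright in the tray within 25 mm of the pad's centre; both at rest and released (horizontal distance between dome_grip and holder below 0.006 m and z of dome_grip in the frame of holder between 0.0775 and 0.0825 m and angle between the x axis of dome_grip and the x axis of lock, either way round below 0.22 rad and angle between dome_grip's own z axis and vertical below 0.1 rad and horizontal distance between flat_grip and pad below 0.025 m and angle between flat_grip's own z axis and vertical below 0.08 rad and height (world z) of flat_grip between 0.055 and 0.062 m and linear speed of each of die_dome, die_flat below 0.02 m/s and angular speed of each of die_dome, die_flat below 0.2 rad/s); the robot touches nothing.
It fails at once if the pin die is moved more than 20 mm or tipped (distance of pin_grip from where it was at the start of the episode above 0.02 m or angle between pin_grip's own z axis and vertical above 0.3 rad).
It fails at once if the glue bottle is moved more than 30 mm or tipped (distance of glue from where it was at the start of the episode above 0.03 m or angle between glue's own z axis and vertical above 0.3 rad).
It fails at once if the bundle of slats is moved more than 30 mm (distance of slats from where it was at the start of the episode above 0.03 m).
It also fails if it takes over 54 s, if anything falls off the work surface, if the arm or the gripper's body presses on something with over 40 N, if the wrist force passes 120 N, or if a joint passes its speed limit or range.

ROBOT

A 6-joint arm with a two-finger parallel gripper is mounted at the origin on the work surface. World frame = base frame: x ahead of the robot, y to its left, z up, the work surface at z = 0. Lengths are in mm, angles in degrees, forces in N, time in s.
With the tool pointing down it reaches from about 225 to 875 mm from the base axis. Payload 3.4 kg.
Tool frame: the origin (TCP) lies at the very end of the fingers, on their centre line; the grasp point (between the pads) lies 19 mm behind it; z points along the fingers, y is the line along which they close (so a half turn about z gives the same grasp; the last joint's range is limited). The gripper opens to 85 mm and grips with 20 to 120 N. Pads are 22 mm wide; open, the fingers measure 114 mm over their backs; the gripper's body (76 mm by 85 mm) begins 54 mm behind the grasp point. The pads swing forward as they close: fully open they stand 13 mm farther back than shut.
Start: joints at [-79.125, 15.808, 86.224, -0, 77.962, -6.933], TCP at [175.846, -547.486, 231.328] pointing down, gripper open.
Joint ranges: [-165.64, 165.64], [-43.16, 119.46], [12.63, 154.43], [-67.54, 247.53], [6.08, 155.33], [-154.97, 154.97]. Speed limits (degrees/s): [147.25, 147.25, 180, 180, 180, 180].

INTERFACE

Orientations are given as [roll, pitch, yaw] about the fixed x, y, z axes, in that order (R = Rz(yaw) Ry(pitch) Rx(roll)).
In Python, from cell import sensors, capture, robot gives the robot as it stands.
- The arm moves only by the tool play_rows, never from a script. Its argument "rows" is one flat list of numbers, 6 for each row, row after row: the shift along the tool's x, y, z scaled (see below), then the turn, a rotation vector about the tool's x, y, z scaled (see below). In form: [dx, dy, dz, wx, wy, wz, dx, dy, dz, wx, wy, wz, ...]. A call has 1 to 8 rows; each row is the pose to reach, as a shift and turn from the pose commanded when the call began, along the tool's axes at that moment, turning the shorter way round; what a row does not reach only later rows make up. The controller multiplies each number of a shift by 0.4 m and each number of a turn by pi rad. A row lasts 1/10 s, in which the tool goes at most 50 mm and 8.59 degrees, less where a joint would pass 70% of its speed; a pose out of reach is approached as far as the arm can. A call with a number of a shift or a turn outside -1 to 1 is refused whole. A call with a gripper value outside its range is refused whole. "jaw" is the finger opening in mm, from 0 to 85.4, set as the call begins (left out, the last holds). The fingers move at their own pace and stop on an object; "force" is the grip in N (left out, the last holds). Time passes only in rows, so rows that repeat a pose let the fingers close. It gives the time, the measured TCP pose, the force, the opening and the grip force at its end, in the units of the state.
- sensors.observe(): the state, without advancing time (a new reading comes with each control period).
- capture(name): name is "side" or "top"; returns a dict with "color" (480x640x3 uint8, blue, green, red), "fx", "fy", "cx", "cy" (pixels), "D" ([k1, k2, p1, p2, k3] as OpenCV has them; the pictures are not rectified), "world_from_camera" (4x4, takes a point from camera to world coordinates). Camera axes: x right, y up, looking along -z (the intrinsics and any distortion apply to the point x, -y, -z); pixel columns grow to the right and rows downward; lengths in mm; the calibration is good to about 2 mm. A picture is of the moment at which its call begins. There is no depth.
- robot.sign_off(): hands the job in; it is judged then, once.
The state is a dict: "time": time; "joint_pos": joint angles; "qvel": joint speeds; "joint_torque": joint torques, N m; "position": TCP position; "tcp_rot": TCP orientation; "ft_force": force on the tool from outside, world axes, zero at the start; "wrist_torque": the same for the moment, N m; "opening": opening from 0.0 (shut) to 1.0 (fully open); "finger_force": force on a finger pad.
Only numpy, scipy, OpenCV 4.12 (cv2) and the standard library are available. Lean on these libraries where they do the work, as an engineer would, in place of code of your own. Each camera call takes 0.05 s, during which the arm holds its last target. There are 200 camera calls.

## Working session

There is one attempt and no reset: what is moved stays moved. The work goes in short steps, Python scripts to look and compute and a tool call to move; the robot and the scene stay as the last step left them, time stands still between calls to the robot, and variables do not carry over. Pictures are saved under pics/ and viewed, at most 13 in all, crops included, and the job is handed in when it is done.

Besides the shell and the picture viewer there is one more tool, called after "Request:" in YAML: its name, and indented under it one key for each argument. play_rows: Moves the arm, as the interface text tells. Its arguments: {"type":"object","properties":{"rows":{"type":"array","items":{"type":"number"}},"jaw":{"type":"number"},"force":{"type":"number"}},"required":["rows"]}

```bash
mkdir -p pics
python3 - <<'E'
from cell import sensors,capture
import cv2,numpy as np
for n in("side","top"):
    c=capture(n);cv2.imwrite(f"pics/{n}0.png",c["color"]);print(n,c["fx"],c["fy"],c["cx"],c["cy"],c["D"],np.round(c["world_from_camera"],3).tolist())
print(sensors.observe())
E
```

```text
side 568.9303889230971 568.9303889230971 315.6600980259201 244.02143581542828 [0.03529532 0.         0.         0.         0.        ] [[0.933, 0.26, -0.25, 155.839], [-0.36, 0.649, -0.671, -838.782], [-0.012, 0.716, 0.699, 946.644], [0.0, 0.0, 0.0, 1.0]]
top 596.477241044798 596.477241044798 313.1430828020424 240.69262638432573 [-0.13165975  0.          0.          0.          0.        ] [[-0.017, 0.981, -0.193, 208.024], [-1.0, -0.017, -0.001, -26.489], [-0.005, 0.193, 0.981, 1424.893], [0.0, 0.0, 0.0, 1.0]]
{'time': 0.1, 'joint_pos': array([-7.91254864e+01,  1.58450567e+01,  8.62881171e+01, -2.76542739e-04,
        7.79636588e+01, -6.93090357e+00]), 'qvel': array([ 0.07797758, -0.05268428, -0.12602728,  0.09112028,  0.04057256,
       -0.07731409]), 'joint_torque': array([ 1.22260601e-03, -4.17699301e+01, -2.46404994e+01, -1.69495206e-04,
        5.86476963e-03,  1.05318020e-05]), 'position': array([ 175.74663202, -546.97960905,  230.51464836]), 'tcp_rot': array([-1.79903842e+02, -1.14166061e-02,  1.78054655e+01]), 'ft_force': array([-0.39961883, -0.58739962, -0.63579967]), 'wrist_torque': array([ 0.01586756, -0.0090202 ,  0.04187497]), 'finger_force': 0.0, 'opening': 0.9997114175342878}
```

View pics/top0.png

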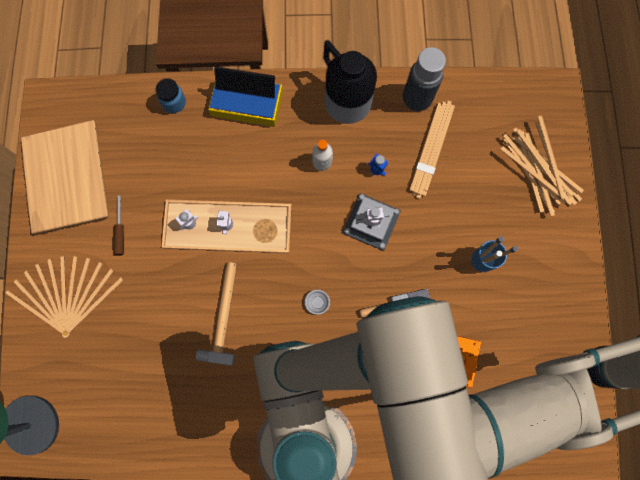

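View pics/side0.png

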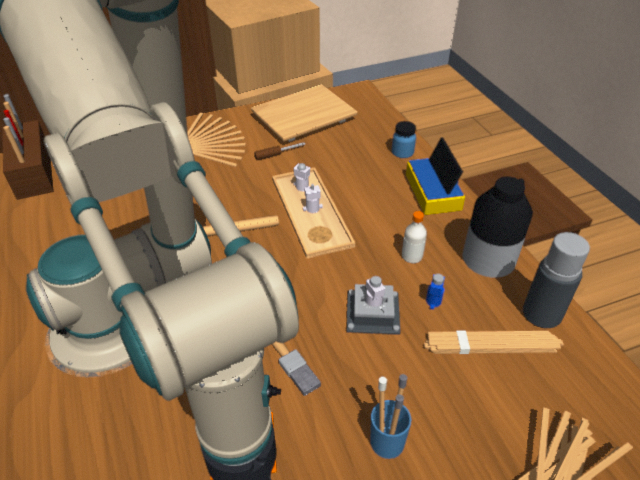

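The top view shows the tray with two dies at about (186,218) and (224,221), the pad at (265,231), and the holder with the flat die at (372,218). The glue bottle is at (322,156) and the blue look-alike at (379,164). The side view shows the dies at (302,178) and (313,198), the pad at (319,235) and the holder at (375,307). I'll enlarge these areas.

Run:
```python
import cv2,numpy as np
t=cv2.imread("pics/top0.png");s=cv2.imread("pics/side0.png")
r=lambda im,x,y,w,h,W,H:cv2.resize(im[y:y+h,x:x+w],(W,H),interpolation=cv2.INTER_CUBIC)
a=np.hstack([r(t,340,190,64,64,400,400-100+100),r(s,342,268,64,64,400,400)])
b=np.hstack([r(t,160,195,136,68,400,200),r(s,280,160,100,100,200,200),r(s,280,160,50,50,200,200)])
cv2.imwrite("pics/crop0.png",np.vstack([a,b]))
```

```text
(no output)
```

View pics/crop0.png

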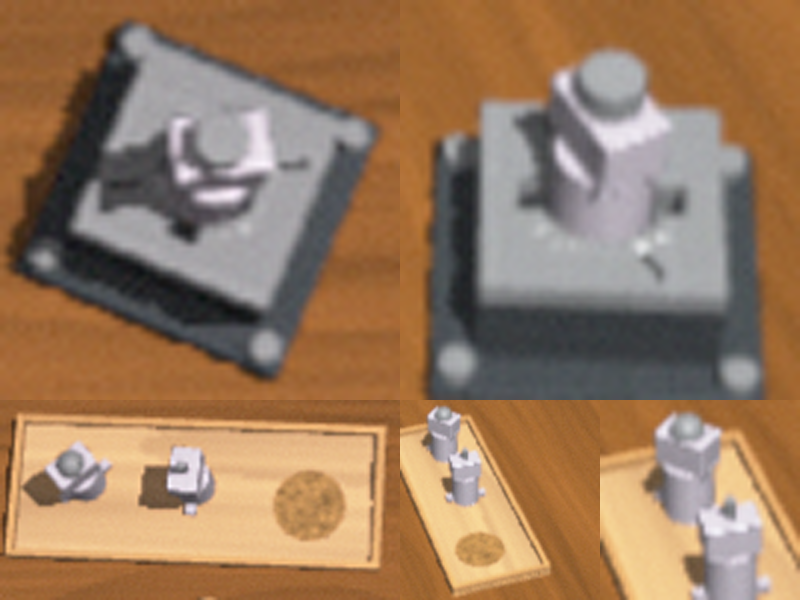

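The crop shows the dome die at the far end of the tray at top-view pixel (184,216), the pin die in the middle and the pad nearest the holder. The holder slots point towards crop (185,230), and the lock scribe line is at (290,162). Next: cast rays, with a bigger zoom on the dome die.

```bash
cat > h.py <<'E'
import cv2,numpy as np
from cell import capture
C={}
def cam(n):
    if n not in C: C[n]=capture(n)
    return C[n]
def ray(n,uv):
    c=cam(n);K=np.array([[c["fx"],0,c["cx"]],[0,c["fy"],c["cy"]],[0,0,1]])
    p=cv2.undistortPoints(np.array([[uv]],float),K,np.array(c["D"],float))[0,0]
    T=np.array(c["world_from_camera"]);return T[:3,3],T[:3,:3]@np.array([p[0],-p[1],-1])
def plane(n,uv,z):
    o,d=ray(n,uv);return o+d*(z-o[2])/d[2]
def two(a,b):
    (o,d),(q,e)=ray("top",a),ray("side",b)
    d=d/np.linalg.norm(d);e=e/np.linalg.norm(e)
    s=np.linalg.lstsq(np.c_[d,-e],q-o,rcond=None)[0]
    A,B=o+s[0]*d,q+s[1]*e;return (A+B)/2,np.linalg.norm(A-B)
E
python3 - <<'E'
from h import *
np.set_printoptions(precision=1,suppress=True)
tc=lambda x,y:(340+x/6.25-.4,190+y/6.25-.4)
sc=lambda x,y:(342+x/6.25-.4,268+y/6.25-.4)
B=np.array([plane("top",tc(*p),44) for p in[(147,50),(345,135),(262,312),(72,230)]])
S=np.array([plane("side",sc(*p),44) for p in[(482,100),(720,112),(727,302),(480,300)]]) if 0 else np.array([plane("side",sc(x-400,y),44) for x,y in[(482,100),(720,112),(727,302),(480,300)]])
for P in(B,S):
    print(P[:,:2].tolist(),P.mean(0)); 
    for i in range(4):
        e=P[(i+1)%4]-P[i];print(np.linalg.norm(e),np.degrees(np.arctan2(e[1],e[0])))
print("disc",two(tc(220,138),sc(210,68)),plane("top",tc(220,138),104),plane("side",sc(210,68),104))
tt=lambda x,y:(160+x*.34-.3,195+y*.34-.3)
ts=lambda x,y:(280+x/4-.4,160+y/4-.4)
print("dome",plane("top",tt(70,62),76),plane("side",ts(86,25),76),two(tt(70,62),ts(86,25)))
print("pin",plane("top",tt(182,65),80))
print("pad",plane("top",tt(309,105),6),plane("side",(280+80/2,160+148/2),6))
t=[plane("top",tt(*p),14) for p in[(15,15),(383,26),(378,165),(8,152)]];print("tray",np.array(t),np.mean(t,0))
for n,uv in(("top",(322,146)),("side",(418,217))): print("glue",plane(n,uv,130))
a=cam("top")["color"][200:240,165:205];b=cam("side")["color"][155:205,285:325]
cv2.imwrite("pics/dome.png",np.hstack([cv2.resize(a,(400,400),interpolation=cv2.INTER_CUBIC),cv2.resize(b,(400,500),interpolation=cv2.INTER_CUBIC)[:400]]))
E
```

```text
[[582.442039215132, -146.09329422316654], [547.657740630616, -220.73874306479064], [479.31227138722386, -186.206446619331], [512.2769444922901, -115.21615002000644]] [ 530.4 -167.1   44. ]
82.3522340971044 -114.98521609815484
76.57403387504516 153.1943126282639
78.27063232262755 65.09198278927475
76.65858433083747 -23.75257476137826
[[512.3896988128599, -114.92352763367273], [584.6506104166072, -149.48057004902148], [550.1565476530155, -223.07080914782478], [476.9241470524553, -193.20768426958364]] [ 531.  -170.2   44. ]
80.09886719736292 -25.558336410581227
81.27338836641201 -115.11396560389603
79.08723490686953 157.8150680841742
85.9430889709334 65.62775577629273
disc (array([ 532. , -166.3,  104.8]), np.float64(0.5802476604713425)) [ 532.5 -166.5  104. ] [ 532.1 -165.6  104. ]
dome [537.8 277.9  76. ] [535.7 276.9  76. ] (array([537.1, 278.2,  75. ]), np.float64(1.8916241279665813))
pin [532.6 187.3  80. ]
pad [514.4  92.9   6. ] [514.6  92.6   6. ]
tray [[594.5 339.9  14. ]
 [578.7  30.6  14. ]
 [461.5  35.7  14. ]
 [477.6 341.8  14. ]] [528.1 187.   14. ]
glue [683.2 -48.7 130. ]
glue [682.3 -59.  130. ]
```

View pics/dome.png

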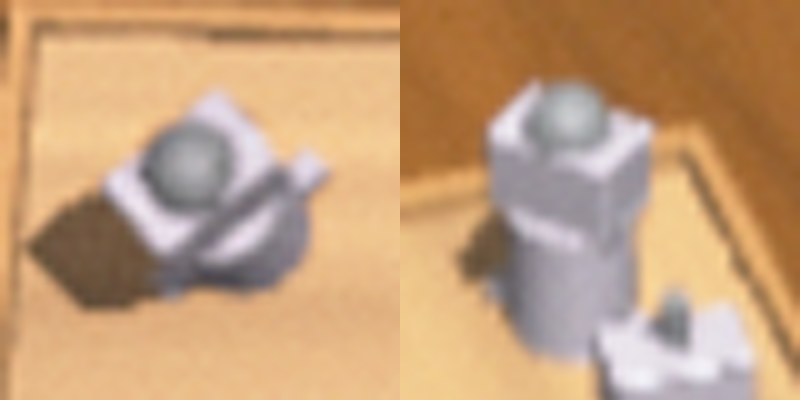

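The dome die's block and lugs lie at yaw about -50° (block-top corners in the crop at (212,92), (282,165), (165,250), (105,185)). The holder is at about (532,-167) with slots at yaw -24.8°, so the lock lies at -84.8°. I'll move now.

Request:
play_rows:
  rows: [0.68, -0.38, -0.075, 0, 0, -0.26, 0.68, -0.38, -0.075, 0, 0, -0.26, 0.68, -0.38, -0.075, 0, 0, -0.26, 0.68, -0.38, -0.075, 0, 0, -0.26, 0.68, -0.38, -0.075, 0, 0, -0.26, 0.68, -0.38, -0.075, 0, 0, -0.26, 0.68, -0.38, -0.075, 0, 0, -0.26, 0.68, -0.38, -0.075, 0, 0, -0.26]
  jaw: 85
  force: 80

```text
time: 1.0
position: [389.3, -318.3, 261.5]
tcp_rot: [180.0, 0.0, 64.8]
ft_force: [-0.3, -1.1, -0.4]
opening: 0.998
finger_force: 0.0
```

```bash
cat > go.py <<'E'
# go.py x y z yaw : shift/turn numbers from the measured pose
import sys,numpy as np
from scipy.spatial.transform import Rotation as R
from cell import sensors
s=sensors.observe();t=list(map(float,sys.argv[1:5]))
A=R.from_euler("xyz",s["tcp_rot"],degrees=True);B=R.from_euler("xyz",[180,0,t[3]],degrees=True)
print(s["time"],np.round(s["position"],1),np.round(s["tcp_rot"],2),np.round(s["ft_force"],1))
print(np.round(A.inv().apply(np.array(t[:3])-s["position"])/400,4),np.round((A.inv()*B).as_rotvec()/np.pi,4))
E
python3 go.py 532 -167 200 95.2
```

```text
1.0 [ 389.3 -318.3  261.5] [1.7998e+02 2.0000e-02 6.4790e+01] [-0.3 -1.1 -0.4]
[0.4941 0.1616 0.1537] [ 1.000e-04  1.000e-04 -1.689e-01]
```

Request:
play_rows:
  rows: [0.494, 0.162, 0.154, 0, 0, -0.169, 0.494, 0.162, 0.154, 0, 0, -0.169, 0.494, 0.162, 0.154, 0, 0, -0.169, 0.494, 0.162, 0.154, 0, 0, -0.169, 0.494, 0.162, 0.154, 0, 0, -0.169, 0.494, 0.162, 0.154, 0, 0, -0.169, 0.494, 0.162, 0.154, 0, 0, -0.169]

```text
time: 1.7
position: [530.8, -170.6, 199.5]
tcp_rot: [-179.9, 0.1, 94.9]
ft_force: [-0.6, -1.2, 0.4]
opening: 0.997
finger_force: 0.0
```

```bash
python3 go.py 532 -167 61 95.2
python3 - <<'E'
from h import *
cv2.imwrite("pics/c1.png",np.hstack([cv2.resize(cam("side")["color"][190:350,300:450],(560,597)),cv2.resize(cam("top")["color"][180:260,340:404],(240,300)).repeat(2,0)[:597]]))
E
```

```text
1.7 [ 530.8 -170.6  199.5] [-1.7991e+02  7.0000e-02  9.4940e+01] [-0.6 -1.2  0.4]
[0.0092 0.0043 0.3463] [-0.0005  0.0004 -0.0014]
```

View pics/c1.png

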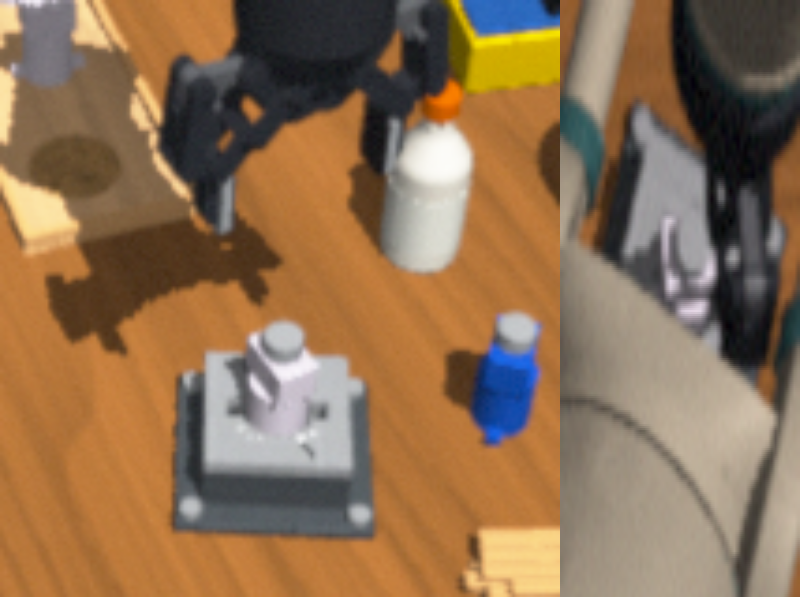

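The gripper is open above the holder, with the disc at crop (284,340) and nothing in the way below. Descending.

Request:
play_rows:
  rows: [0.009, 0.004, 0.1, 0, 0, -0.0014, 0.009, 0.004, 0.2, 0, 0, -0.0014, 0.009, 0.004, 0.26, 0, 0, -0.0014, 0.009, 0.004, 0.31, 0, 0, -0.0014, 0.009, 0.004, 0.346, 0, 0, -0.0014, 0.009, 0.004, 0.346, 0, 0, -0.0014]

```text
time: 2.4
position: [530.8, -166.2, 60.0]
tcp_rot: [-179.8, -0.1, 95.1]
ft_force: [-0.5, 0.1, -0.1]
opening: 0.995
finger_force: 0.0
```

Request:
play_rows:
  rows: [0, 0, 0, 0, 0, 0, 0, 0, 0, 0, 0, 0, 0, 0, 0, 0, 0, 0, 0, 0, 0, 0, 0, 0, 0, 0, 0, 0, 0, 0, 0, 0, 0, 0, 0, 0, 0, 0, 0, 0, 0, 0, 0, 0, 0, 0, 0, 0]
  jaw: 0
  force: 80

```text
time: 3.2
position: [533.1, -165.4, 61.6]
tcp_rot: [180.0, 0.0, 95.3]
ft_force: [-1.7, -0.9, 5.2]
opening: 0.341
finger_force: 78.7
```

```bash
python3 go.py 532 -167 51 95.2
python3 - <<'E'
from cell import sensors
s=sensors.observe();print(s["opening"],s["finger_force"],s["ft_force"],s["wrist_torque"])
from h import *
cv2.imwrite("pics/c2.png",cv2.resize(cam("side")["color"][240:360,320:440],(600,600)))
E
```

```text
3.2 [ 533.1 -165.4   61.6] [1.7997e+02 4.0000e-02 9.5290e+01] [-1.7 -0.9  5.2]
[-0.0038 -0.0031  0.0265] [0.0002 0.0002 0.0005]
0.34075261823698266 78.71468424797058 [-1.74142925 -0.86171013  5.167638  ] [-0.1376746   0.20352416 -0.04182004]
```

View pics/c2.png

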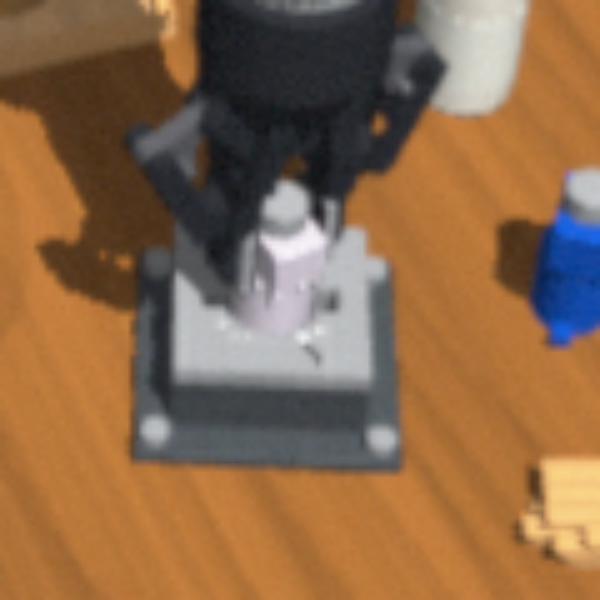

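The pads sit on the block, gripping at 79 N. Push in about 11 mm and check before turning.

Request:
play_rows:
  rows: [0, 0, 0.01, 0, 0, 0, 0, 0, 0.02, 0, 0, 0, 0, 0, 0.0275, 0, 0, 0, 0, 0, 0.0275, 0, 0, 0, 0, 0, 0.0275, 0, 0, 0]

```text
time: 3.75
position: [533.2, -165.5, 51.0]
tcp_rot: [180.0, 0.0, 95.3]
ft_force: [-2.4, -0.1, 10.1]
opening: 0.346
finger_force: 79.1
```

Request:
play_rows:
  rows: [0, 0, 0, 0, 0, -0.045, 0, 0, 0, 0, 0, -0.09, 0, 0, 0, 0, 0, -0.135, 0, 0, 0, 0, 0, -0.18, 0, 0, 0, 0, 0, -0.225, 0, 0, 0, 0, 0, -0.27, 0, 0, 0, 0, 0, -0.315, 0, 0, 0, 0, 0, -0.333]

```text
time: 4.55
position: [532.8, -166.9, 51.2]
tcp_rot: [-179.8, 0.1, 155.5]
ft_force: [-5.2, -4.8, 10.2]
opening: 0.348
finger_force: 79.3
```

Request:
play_rows:
  rows: [0, 0, 0, 0, 0, 0, 0, 0, 0, 0, 0, 0]

```text
time: 4.75
position: [532.7, -166.8, 51.2]
tcp_rot: [-179.8, 0.1, 155.3]
ft_force: [-4.0, -5.0, 8.7]
opening: 0.344
finger_force: 79.3
```

```bash
python3 -c "
from cell import sensors
print(sensors.observe())"
```

```text
{'time': 4.75, 'joint_pos': array([-24.41845626,  23.46416182, 102.98238457,  -0.21160605,
        53.48011916, -89.57938726]), 'qvel': array([-0.1070653 , -0.06825254,  0.06466339, -0.0401655 , -0.03553824,
        0.11375751]), 'joint_torque': array([ 3.15750137e+00, -3.82771504e+01, -1.68853605e+01,  1.71495449e+00,
       -6.47217147e-01, -2.02725618e-02]), 'position': array([ 532.73713044, -166.83773655,   51.18116498]), 'tcp_rot': array([-1.79830323e+02,  7.43950003e-02,  1.55286860e+02]), 'ft_force': array([-4.01518272, -5.01197422,  8.70717233]), 'wrist_torque': array([-0.83373304,  0.67944407, -0.01610568]), 'finger_force': 79.30627226829529, 'opening': 0.34368753491265247}
```

Request:
play_rows:
  rows: [0, 0, -0.025, 0, 0, 0, 0, 0, -0.05, 0, 0, 0, 0, 0, -0.08, 0, 0, 0, 0, 0, -0.12, 0, 0, 0, 0, 0, -0.18, 0, 0, 0, 0, 0, -0.225, 0, 0, 0]

```text
time: 5.35
position: [532.9, -164.0, 140.8]
tcp_rot: [179.9, -0.1, 155.2]
ft_force: [-0.1, -0.8, -2.7]
opening: 0.341
finger_force: 79.3
```

```bash
python3 go.py 514.5 93 141 155.2;python3 go.py 514.5 93 45 155.2
python3 - <<'E'
from h import *
cv2.imwrite("pics/c3.png",cv2.resize(cam("side")["color"][190:350,300:450],(560,597)))
E
```

```text
5.35 [ 532.9 -164.   140.8] [ 1.7990e+02 -5.0000e-02  1.5521e+02] [-0.1 -0.8 -2.7]
[0.3112 0.564  0.0009] [ 0.0006 -0.0003  0.0001]
5.35 [ 532.9 -164.   140.8] [ 1.7990e+02 -5.0000e-02  1.5521e+02] [-0.1 -0.8 -2.7]
[0.3109 0.5636 0.2409] [ 0.0006 -0.0003  0.0001]
```

View pics/c3.png

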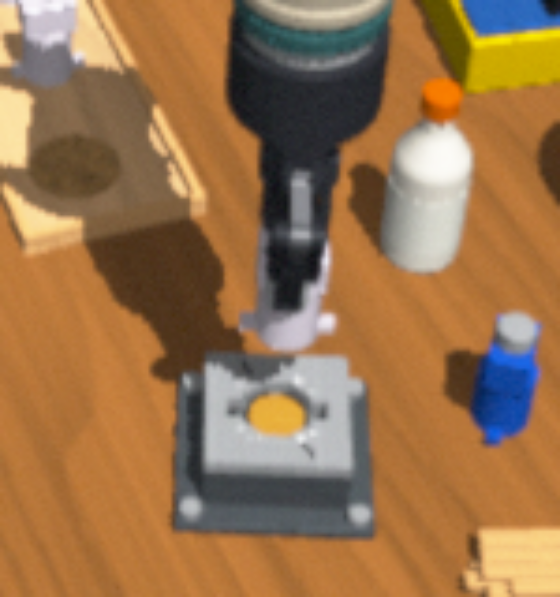

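The die is out, clear above the block. The opening, with its brass plate, is centred at crop (277,412). Carry it to the pad, turned back 60° so the fingers open along world x, away from the pin die.

Request:
play_rows:
  rows: [0.06, 0.1, 0, 0, 0, 0.045, 0.12, 0.2, 0, 0, 0, 0.09, 0.17, 0.3, 0, 0, 0, 0.135, 0.22, 0.4, 0, 0, 0, 0.18, 0.27, 0.48, 0, 0, 0, 0.225, 0.3, 0.54, 0, 0, 0, 0.27, 0.311, 0.564, 0, 0, 0, 0.315, 0.311, 0.564, 0, 0, 0, 0.333]

```text
time: 6.2
position: [513.3, 94.7, 139.2]
tcp_rot: [-179.9, -0.1, 95.2]
ft_force: [0.2, -0.5, -3.2]
opening: 0.345
finger_force: 79.5
```

```bash
python3 go.py 514.5 93 41 95.2
python3 - <<'E'
from h import *
c=plane("side",(300+277/3.733-.4,190+412/3.733-.4),44);print(c)
E
```

```text
6.2 [513.3  94.7 139.2] [-1.7989e+02 -1.2000e-01  9.5220e+01] [ 0.2 -0.5 -3.2]
[-0.0049  0.003   0.2455] [-0.0006 -0.0007  0.0001]
[ 530.56744551 -170.59717186   44.        ]
```

Request:
play_rows:
  rows: [-0.003, 0.002, 0.08, 0, 0, 0, -0.003, 0.002, 0.15, 0, 0, 0, -0.003, 0.002, 0.2, 0, 0, 0, -0.003, 0.002, 0.225, 0, 0, 0, -0.003, 0.002, 0.235, 0, 0, 0, -0.003, 0.002, 0.24, 0, 0, 0, -0.003, 0.002, 0.24, 0, 0, 0]

```text
time: 6.95
position: [516.0, 90.7, 44.8]
tcp_rot: [179.9, 0.0, 95.3]
ft_force: [-0.1, 0.1, -1.5]
opening: 0.348
finger_force: 79.7
```

```bash
python3 go.py 514.5 93 40 95.2
```

```text
6.95 [516.   90.7  44.8] [179.93   0.    95.28] [-0.1  0.1 -1.5]
[ 0.006  -0.0033  0.012 ] [0.0004 0.     0.0005]
```

Request:
play_rows:
  rows: [0.003, -0.002, 0.004, 0, 0, 0, 0.003, -0.002, 0.007, 0, 0, 0, 0.003, -0.002, 0.007, 0, 0, 0]

```text
time: 7.25
position: [514.6, 91.9, 41.8]
tcp_rot: [180.0, 0.0, 95.3]
ft_force: [-0.3, 0.3, -2.6]
opening: 0.345
finger_force: 79.7
```

Request:
play_rows:
  rows: [0, 0, 0.003, 0, 0, 0, 0, 0, 0.003, 0, 0, 0]

```text
time: 7.45
position: [514.7, 91.8, 41.1]
tcp_rot: [180.0, 0.0, 95.3]
ft_force: [-1.4, 0.3, 3.4]
opening: 0.344
finger_force: 80.6
```

Request:
play_rows:
  rows: [0, 0, 0.002, 0, 0, 0, 0, 0, 0.002, 0, 0, 0]

```text
time: 7.65
position: [514.8, 91.9, 41.1]
tcp_rot: [179.9, 0.0, 95.3]
ft_force: [-2.8, 0.7, 10.0]
opening: 0.345
finger_force: 81.3
```

Contact, with the foot on the pad. Release.

Request:
play_rows:
  rows: [0, 0, -0.002, 0, 0, 0, 0, 0, -0.002, 0, 0, 0, 0, 0, -0.002, 0, 0, 0, 0, 0, -0.002, 0, 0, 0, 0, 0, -0.002, 0, 0, 0, 0, 0, -0.002, 0, 0, 0]
  jaw: 85

```text
time: 8.25
position: [514.5, 91.8, 40.1]
tcp_rot: [-180.0, 0.0, 95.3]
ft_force: [1.1, 0.5, 0.0]
opening: 0.996
finger_force: 0.0
```

Request:
play_rows:
  rows: [0, 0, -0.05, 0, 0, 0, 0, 0, -0.14, 0, 0, 0, 0, 0, -0.25, 0, 0, 0, 0, 0, -0.35, 0, 0, 0, 0, 0, -0.35, 0, 0, 0]

```text
time: 8.75
position: [518.5, 92.1, 186.1]
tcp_rot: [179.3, 0.0, 95.3]
ft_force: [0.8, 0.1, 0.8]
opening: 0.992
finger_force: 0.0
```

```bash
python3 go.py 537 278 180 130
python3 - <<'E'
from h import *
cv2.imwrite("pics/c4.png",np.hstack([cv2.resize(cam("side")["color"][150:270,260:380],(400,400)),cv2.resize(cam("top")["color"][190:270,160:300],(400,400))]))
E
```

```text
8.75 [518.5  92.1 186.1] [1.7929e+02 4.0000e-02 9.5290e+01] [0.8 0.1 0.8]
[0.4586 0.0887 0.016 ] [ 0.0038  0.0014 -0.1929]
```

View pics/c4.png

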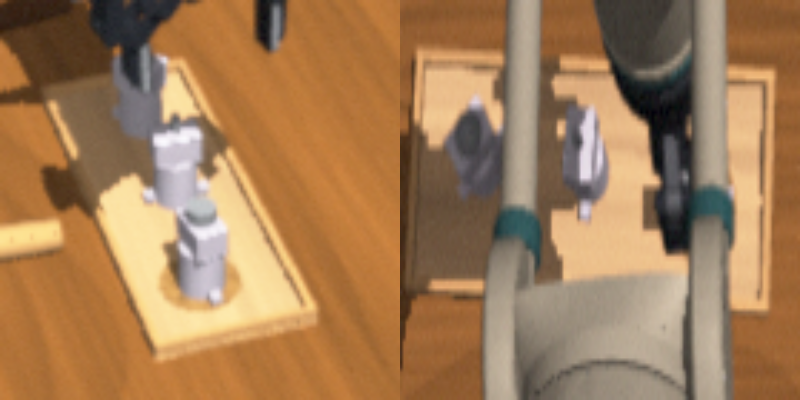

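The flat die stands upright on the pad, centred at side crop (202,255). Now to the dome die.

Request:
play_rows:
  rows: [0.1, 0.02, 0, 0, 0, -0.04, 0.2, 0.04, 0, 0, 0, -0.08, 0.3, 0.06, 0, 0, 0, -0.12, 0.38, 0.075, 0, 0, 0, -0.16, 0.43, 0.085, 0, 0, 0, -0.193, 0.462, 0.092, 0, 0, 0, -0.193, 0.462, 0.092, 0, 0, 0, -0.193]

```text
time: 9.55
position: [533.4, 280.1, 178.4]
tcp_rot: [-179.8, -0.1, 130.0]
ft_force: [1.0, -0.6, -0.8]
opening: 0.998
finger_force: 0.0
```

```bash
python3 go.py 537 278 41 130
```

```text
9.55 [533.4 280.1 178.4] [-1.7984e+02 -6.0000e-02  1.3000e+02] [ 1.  -0.6 -0.8]
[-0.0102  0.0044  0.3435] [-0.0009 -0.0003 -0.    ]
```

Request:
play_rows:
  rows: [-0.01, 0.004, 0.05, 0, 0, 0, -0.01, 0.004, 0.1, 0, 0, 0, -0.01, 0.004, 0.12, 0, 0, 0, -0.01, 0.004, 0.12, 0, 0, 0, -0.01, 0.004, 0.12, 0, 0, 0]

```text
time: 10.05
position: [538.2, 276.6, 132.6]
tcp_rot: [180.0, 0.0, 129.9]
ft_force: [-0.2, -0.2, 0.7]
opening: 0.994
finger_force: 0.0
```

```bash
python3 go.py 537 278 41 130
```

```text
10.05 [538.2 276.6 132.6] [1.7999e+02 2.0000e-02 1.2995e+02] [-0.2 -0.2  0.7]
[ 4.70e-03 -1.00e-04  2.29e-01] [ 0.      0.0001 -0.0003]
```

Request:
play_rows:
  rows: [0.004, 0, 0.07, 0, 0, 0, 0.004, 0, 0.14, 0, 0, 0, 0.004, 0, 0.2, 0, 0, 0, 0.004, 0, 0.228, 0, 0, 0, 0.004, 0, 0.228, 0, 0, 0, 0.004, 0, 0.228, 0, 0, 0]

```text
time: 10.65
position: [538.0, 278.7, 42.2]
tcp_rot: [179.9, 0.0, 130.0]
ft_force: [0.3, -0.3, 0.5]
opening: 0.999
finger_force: 0.0
```

Request:
play_rows:
  rows: [0, 0, 0, 0, 0, 0, 0, 0, 0, 0, 0, 0, 0, 0, 0, 0, 0, 0, 0, 0, 0, 0, 0, 0, 0, 0, 0, 0, 0, 0, 0, 0, 0, 0, 0, 0, 0, 0, 0, 0, 0, 0, 0, 0, 0, 0, 0, 0]
  jaw: 0
  force: 80

```text
time: 11.45
position: [537.5, 278.7, 42.4]
tcp_rot: [179.9, 0.0, 130.0]
ft_force: [-0.7, -0.1, 4.9]
opening: 0.339
finger_force: 78.6
```

Request:
play_rows:
  rows: [0, 0, -0.05, 0, 0, 0, 0, 0, -0.1, 0, 0, 0, 0, 0, -0.18, 0, 0, 0, 0, 0, -0.25, 0, 0, 0, 0, 0, -0.25, 0, 0, 0, 0, 0, -0.25, 0, 0, 0]

```text
time: 12.05
position: [536.6, 278.3, 140.8]
tcp_rot: [-180.0, 0.0, 130.0]
ft_force: [0.1, -0.1, -2.8]
opening: 0.339
finger_force: 79.4
```

```bash
python3 go.py 532.5 -167 150 155.2
python3 - <<'E'
from h import *
cv2.imwrite("pics/c5.png",cv2.resize(cam("side")["color"][90:210,250:350],(500,600)))
E
```

```text
12.05 [536.6 278.3 140.8] [-1.7999e+02  1.0000e-02  1.3002e+02] [ 0.1 -0.1 -2.8]
[-0.8459 -0.7237 -0.0228] [-0.      0.     -0.1399]
```

View pics/c5.png

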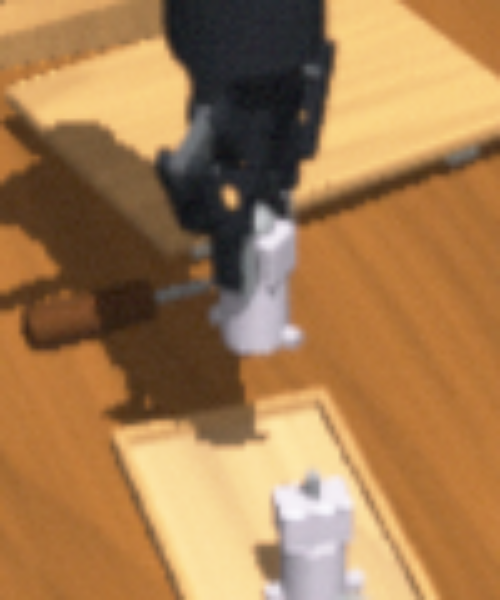

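The dome die is held upright. Carry it to above the holder, a bit higher.

Request:
play_rows:
  rows: [-0.03, -0.025, -0.06, 0, 0, -0.01, -0.11, -0.095, -0.075, 0, 0, -0.02, -0.19, -0.163, -0.075, 0, 0, -0.04, -0.28, -0.24, -0.075, 0, 0, -0.06, -0.36, -0.308, -0.075, 0, 0, -0.08, -0.44, -0.376, -0.075, 0, 0, -0.1, -0.52, -0.445, -0.075, 0, 0, -0.12, -0.6, -0.513, -0.075, 0, 0, -0.14]

```text
time: 12.9
position: [532.4, -38.7, 168.9]
tcp_rot: [-179.9, -0.2, 155.4]
ft_force: [0.4, -0.4, -3.6]
opening: 0.336
finger_force: 79.6
```

```bash
python3 go.py 532.5 -167 140 155.2
```

```text
12.9 [532.4 -38.7 168.9] [-179.94   -0.24  155.37] [ 0.4 -0.4 -3.6]
[-0.1342 -0.2914  0.0719] [-0.0003 -0.0013  0.0009]
```

Request:
play_rows:
  rows: [-0.045, -0.1, 0.02, 0, 0, 0, -0.09, -0.2, 0.04, 0, 0, 0, -0.12, -0.26, 0.06, 0, 0, 0, -0.134, -0.291, 0.07, 0, 0, 0, -0.134, -0.291, 0.07, 0, 0, 0, -0.134, -0.291, 0.07, 0, 0, 0, -0.134, -0.291, 0.07, 0, 0, 0]

```text
time: 13.6
position: [533.9, -163.8, 143.1]
tcp_rot: [180.0, -0.0, 155.3]
ft_force: [-0.0, -0.0, -2.4]
opening: 0.343
finger_force: 79.6
```

```bash
python3 go.py 532.5 -167 85 155.2
```

```text
13.6 [ 533.9 -163.8  143.1] [ 1.7996e+02 -4.0000e-02  1.5530e+02] [-0.  -0.  -2.4]
[-0.0002 -0.0089  0.1453] [ 0.0002 -0.0002  0.0006]
```

Request:
play_rows:
  rows: [0, -0.009, 0.08, 0, 0, 0, 0, -0.009, 0.14, 0, 0, 0, 0, -0.009, 0.145, 0, 0, 0, 0, -0.009, 0.145, 0, 0, 0, 0, -0.009, 0.145, 0, 0, 0]

```text
time: 14.1
position: [533.7, -168.5, 86.6]
tcp_rot: [180.0, 0.2, 155.3]
ft_force: [1.3, -0.4, -2.2]
opening: 0.333
finger_force: 79.7
```

```bash
python3 go.py 532 -168 66 155.2
python3 - <<'E'
from h import *
cv2.imwrite("pics/c6.png",cv2.resize(cam("side")["color"][235:355,325:425],(500,600),interpolation=cv2.INTER_CUBIC))
E
```

```text
14.1 [ 533.7 -168.5   86.6] [1.8000e+02 1.7000e-01 1.5528e+02] [ 1.3 -0.4 -2.2]
[ 0.0047 -0.0006  0.0515] [0.     0.0009 0.0004]
```

View pics/c6.png

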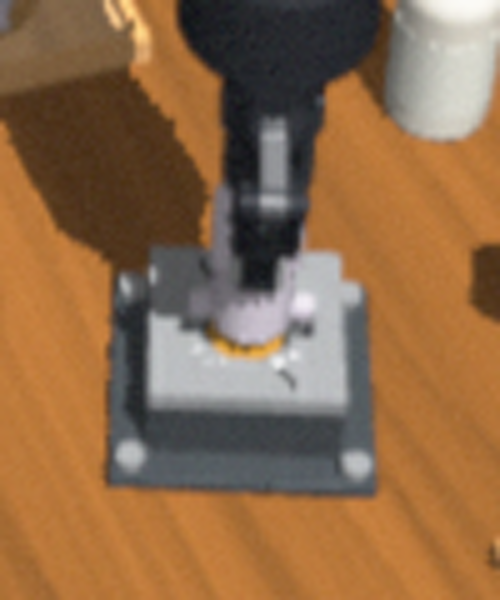

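The die sits just above the opening, foot centred at crop (252,325) against plate centre at about (247,335), so it is 1–2 mm too far to the right. I'll correct that and lower it gently.

Request:
play_rows:
  rows: [0.004, 0, 0.01, 0, 0, 0, 0.004, 0, 0.02, 0, 0, 0, 0.004, 0, 0.03, 0, 0, 0, 0.004, 0, 0.035, 0, 0, 0, 0.004, 0, 0.035, 0, 0, 0]

```text
time: 14.65
position: [531.1, -168.1, 71.1]
tcp_rot: [180.0, 0.0, 155.2]
ft_force: [-0.9, -0.4, 1.2]
opening: 0.342
finger_force: 80.2
```

It is in and meeting the spring. Push down.

Request:
play_rows:
  rows: [0, 0, 0.01, 0, 0, 0, 0, 0, 0.02, 0, 0, 0, 0, 0, 0.03, 0, 0, 0, 0, 0, 0.04, 0, 0, 0, 0, 0, 0.048, 0, 0, 0, 0, 0, 0.048, 0, 0, 0]

```text
time: 15.25
position: [531.2, -168.2, 52.4]
tcp_rot: [-180.0, 0.0, 155.2]
ft_force: [-1.7, 1.6, 9.5]
opening: 0.339
finger_force: 81.3
```

Request:
play_rows:
  rows: [0, 0, 0.001, 0, 0, 0.045, 0, 0, 0.001, 0, 0, 0.09, 0, 0, 0.001, 0, 0, 0.135, 0, 0, 0.001, 0, 0, 0.18, 0, 0, 0.001, 0, 0, 0.225, 0, 0, 0.001, 0, 0, 0.27, 0, 0, 0.001, 0, 0, 0.315, 0, 0, 0.001, 0, 0, 0.333]

```text
time: 16.05
position: [532.8, -169.2, 53.0]
tcp_rot: [179.8, 0.2, 95.1]
ft_force: [-0.2, 0.7, 9.4]
opening: 0.337
finger_force: 81.3
```

Request:
play_rows:
  rows: [0, 0, 0, 0, 0, 0, 0, 0, 0, 0, 0, 0]

```text
time: 16.25
position: [532.8, -169.2, 53.0]
tcp_rot: [179.8, 0.2, 95.3]
ft_force: [-0.4, 0.7, 9.8]
opening: 0.338
finger_force: 81.3
```

```bash
python3 -c "
from cell import sensors
s=sensors.observe();print(s['position'],s['tcp_rot'],s['ft_force'],s['wrist_torque'])"
```

```text
[ 532.78558458 -169.16342912   52.95632196] [1.79779014e+02 1.57607729e-01 9.52751803e+01] [-0.43236135  0.70560391  9.76381527] [-0.06182311  0.13845113 -0.03986017]
```

Request:
play_rows:
  rows: [0, 0, -0.008, 0, 0, 0, 0, 0, -0.016, 0, 0, 0, 0, 0, -0.022, 0, 0, 0, 0, 0, -0.024, 0, 0, 0, 0, 0, -0.024, 0, 0, 0]

```text
time: 16.75
position: [532.8, -169.1, 62.1]
tcp_rot: [179.8, 0.1, 95.3]
ft_force: [1.3, -0.6, 4.2]
opening: 0.343
finger_force: 80.8
```

Request:
play_rows:
  rows: [0, 0, -0.003, 0, 0, 0, 0, 0, -0.003, 0, 0, 0]

```text
time: 16.95
position: [532.8, -169.1, 63.2]
tcp_rot: [179.8, 0.1, 95.3]
ft_force: [1.7, 0.6, 4.6]
opening: 0.338
finger_force: 80.8
```

Request:
play_rows:
  rows: [0, 0, -0.003, 0, 0, 0, 0, 0, -0.003, 0, 0, 0]

```text
time: 17.15
position: [532.7, -169.0, 64.2]
tcp_rot: [179.8, 0.1, 95.3]
ft_force: [3.0, -2.0, 4.2]
opening: 0.335
finger_force: 80.6
```

Request:
play_rows:
  rows: [0, 0, -0.003, 0, 0, 0, 0, 0, -0.003, 0, 0, 0]

```text
time: 17.35
position: [532.4, -168.9, 64.5]
tcp_rot: [179.9, 0.1, 95.3]
ft_force: [3.4, -2.8, -0.2]
opening: 0.339
finger_force: 80.2
```

The die has stopped in the notches: the force dropped and the position is held. It is locked, so release and retreat straight up.

Request:
play_rows:
  rows: [0, 0, 0, 0, 0, 0, 0, 0, 0, 0, 0, 0, 0, 0, 0, 0, 0, 0, 0, 0, 0, 0, 0, 0, 0, 0, 0, 0, 0, 0, 0, 0, 0, 0, 0, 0]
  jaw: 85

```text
time: 17.95
position: [530.8, -168.0, 64.7]
tcp_rot: [-180.0, -0.0, 95.3]
ft_force: [0.3, 0.4, 0.2]
opening: 0.997
finger_force: 0.0
```

Request:
play_rows:
  rows: [0, 0, -0.04, 0, 0, 0, 0, 0, -0.12, 0, 0, 0, 0, 0, -0.22, 0, 0, 0, 0, 0, -0.32, 0, 0, 0, 0, 0, -0.37, 0, 0, 0, 0, 0, -0.37, 0, 0, 0, 0, 0, -0.37, 0, 0, 0]

```text
time: 18.65
position: [530.6, -167.9, 212.5]
tcp_rot: [-180.0, -0.0, 95.3]
ft_force: [-1.0, 0.3, -0.4]
opening: 0.994
finger_force: 0.0
```

Run:
```python
from h import *
a=cam("side")["color"];cv2.imwrite("pics/c7.png",np.hstack([cv2.resize(a[250:350,325:425],(400,400),interpolation=cv2.INTER_CUBIC),cv2.resize(a[150:270,260:380],(400,400))]))
```

```text
(no output)
```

View pics/c7.png

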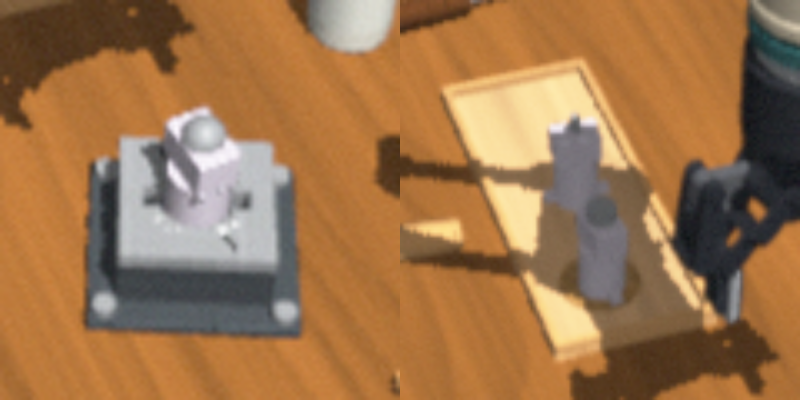

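The dome die sits upright in the block, turned as the flat one was (dome at crop (205,132)). The flat die stands on the pad at (603,255) and the gripper is clear. Handing in.

```bash
python3 -c "
from cell import robot
print(robot.sign_off())"
```

```text
the job is handed in; nothing more can be done
None
```

The job is handed in at about 19 s of the 54 s limit: the flat die stands upright on the cork pad and the dome die sits locked and released in the block. Both were checked by the final picture and a pull test on the dome; sign-off returned no verdict.

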